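# Hold a cross-bar against the side rail in the joining jig for pinning

### The job

Be the framer's third hand: take the long loose cross-bar (not the short offcut of the same timber), lower it into the joining jig between the two locating blocks, standing on edge flat on the board and with its end still clear of the side rail, then slide it forward so that its end presses squarely on the side rail and pushes the sprung rail back until the pointer stands midway between the two steel gauge posts (about 10 N). Never drive the rail to the end of its travel, and leave everything else on the bench where it is. Finish while still holding: the program ends with the robot keeping up this steady push, nothing let go.

Things in the scene. Friction and masses are not known exactly. Their poses are not given: they have to be found in the camera images.
- bar_mid (a point): Centre of the cross-bar, a loose bar of pale pine, 180 x 26 x 40 mm (length x width x height), about 90 g, plain square ends, both alike. It starts on the bench on edge (40 mm upright, the centre 20 mm above its underside). x along its length, y across its 26 mm width, z up. Take it across the 26 mm width near the middle of its length.
- jig: Joining jig fixed to the bench (place and yaw vary): plywood board 300 x 190 x 12 mm, top 12 mm above the bench. Origin at bench level; the board spans x = -160 to +140, y = -95 to +95 mm. x is the pressing direction, z up. In order along x: locating blocks, side rail across the board, two springs, aluminium block (x = 122 to 140 mm, 40 mm high).
- channel (a point): Middle of the channel between the two dark wooden locating blocks, on the board's top: jig x = 18, y = 0, z = 12 mm; axes as the jig's. Each block is 20 (x) x 24 (y) x 30 mm high, centred 29 mm to either side (y), leaving a channel 34 mm wide along jig x for the bar.
- gauge (a point): Point on the board midway between two upright steel gauge posts (6 mm thick, 38 mm high) at the jig's +y edge: jig x = 89, y = 88, z = 12 mm; the posts stand 10 mm before and behind it along jig x.
- rail_face (a point): Centre of the front face of the side rail, a pale pine rail across the jig, 25 (x) x 140 (y) x 40 mm high, held on a sprung aluminium backing plate and sliding with it along jig x. The bar's end presses on this face. It lies at jig x = 40 mm, y = 0, z = 32 mm with the springs relaxed, and further along jig x by the value of joint stop. Axes as the jig's.
- stop (a joint): How far the side rail is pushed back along the jig's x, in m: 0 relaxed (start), end of travel at 0.045. Spring about 500 N/m, so 0.020 is about 10 N. A dark pointer on the +y end of the backing plate moves with it: at 0.010 it is level with the first gauge post, at 0.030 with the second, at 0.020 midway.
- offcut: Short offcut of the same pine, 100 x 26 x 40 mm, loose, lying like the cross-bar; not wanted, leave alone. It and the cross-bar may have changed places. Origin at the centre of its underside, x along its length.
- glue: White glue bottle, 56 mm across, 160 mm tall, standing on the bench at the jig's +y side. Origin at the centre of its underside. Leave alone.
- tape: Cardboard-brown roll of tape lying flat, 90 mm across, 24 mm high, on the bench at the jig's +y side. Origin at the centre of its underside. Leave alone.
- tin: Small steel tin, 48 mm across, 28 mm high, on the bench at the jig's -y side. Origin at the centre of its underside. Leave alone.
- mug: White mug, 80 mm across, 90 mm tall, far side of the bench. Origin at the centre of its underside. Leave alone.
- screwdriver: Screwdriver lying near the robot on the right, pointing roughly along y. Leave alone.
- hammer: Hammer lying on the left of the bench, roughly along x. Leave alone.
There are look-alikes about, which are no part of the job. Leave any green look-alike of the part that bears bar_mid alone.

How it is judged:
By the outcome, as a careful person would: the job done as asked, in the order asked, and still so for the second after the job is handed in, while the arm keeps its last pose, push and grip.
It also fails if it takes over 40 s, if anything falls off the work surface, if the arm or the gripper's body presses on something with over 40 N, if the wrist force passes 120 N, or if a joint passes its speed limit or range.

### The arm

A 6-joint arm with a two-finger parallel gripper is mounted at the origin on the work surface. World frame = base frame: x ahead of the robot, y to its left, z up, the work surface at z = 0. Lengths are in m, angles in rad, forces in N, time in s.
With the tool pointing down it reaches from about 0.25 to 0.85 m from the base axis. Payload 12.5 kg.
Tool frame: the origin (TCP) lies at the very end of the fingers, on their centre line; the grasp point (between the pads) lies ctrl.hold_point_z behind it (ctrl.hold_point_z is the distance from the TCP to the grasp point, in m); z points along the fingers, y is the line along which they close (so a half turn about z gives the same grasp; the last joint's range is limited). The gripper opens to 93 mm and grips with 3 to 60 N. Pads are 15 mm wide; open, the fingers measure 128 mm over their backs; the gripper's body (75 mm by 188 mm) begins 65 mm behind the grasp point.
Start: joints at [1.234, 0.351, 1.652, -0, 1.139, -0.085], TCP at [0.137, 0.533, 0.219] pointing down, gripper open.
Joint ranges: [-2.75, 2.75], [-0.79, 2.1], [0.01, 2.65], [-1.57, 4.71], [0.07, 3.14], [-2.87, 2.87]. Speed limits (rad/s): [2.22, 2.22, 2.79, 3.14, 3.14, 3.14].

### API

Orientations are given as a unit quaternion [w, x, y, z].
In Python, from bench import ctrl gives the robot as it stands.
- The arm moves only by the tool jog_arm, never from a script. Its argument "moves" is a list of rows, each a list of 4 numbers: the shift along the tool's x, y, z in cm, then the turn about the tool's z in rad. A call has 1 to 10 rows; each row is the pose to reach, as a shift and turn from the pose commanded when the call began, along the tool's axes at that moment; what a row does not reach only later rows make up. A row lasts 1/10 s, in which the tool goes at most 50 mm and 8.59 degrees, less where a joint would pass 70% of its speed; a pose out of reach is approached as far as the arm can. A call with a gripper value outside its range is refused whole. "claw" is the closure, from 0 (fully open) to 1 (shut), set as the call begins (left out, the last holds). The fingers move at their own pace and stop on an object; "newtons" is the grip in N (left out, the last holds). Time passes only in rows, so rows that repeat a pose let the fingers close. It gives the time, the measured TCP pose, the force, the opening and the grip force at its end, in the units of the state.
- ctrl.get_state(): the state, without advancing time (a new reading comes with each control period).
- ctrl.snapshot(name): name is "scene" or "side" or "wrist"; returns a dict with "pixels" (400x640x3 uint8, red, green, blue), "mtx" (3x3 intrinsics, pixels), "R" (3x3) and "t" (3): a world point X has camera coordinates R X + t. Camera axes: x right, y down, z forward; pixel columns grow to the right and rows downward; lengths in m; the calibration is good to about 2 mm. A picture is of the moment at which its call begins. There is no depth.
- ctrl.close_job(): hands the job in; it is judged then, once.
The state is a dict: "time": time; "joint_positions": joint angles; "qvel": joint speeds; "tau": joint torques, N m; "eef_pos": TCP position; "tool_rot": TCP orientation; "force": force on the tool from outside, world axes, zero at the start; "wrist_torque": the same for the moment, N m; "finger_gap": finger opening in m; "finger_force": force on a finger pad.
Only numpy, scipy, OpenCV 4.12 (cv2) and the standard library are available. Lean on these libraries where they do the work, as an engineer would, in place of code of your own. Each camera call takes 0.05 s, during which the arm holds its last target. There are 200 camera calls.

## Working session

There is one attempt and no reset: what is moved stays moved. The work goes in short steps, Python scripts to look and compute and a tool call to move; the robot and the scene stay as the last step left them, time stands still between calls to the robot, and variables do not carry over. Pictures are saved under pics/ and viewed, at most 10 in all, crops included, and the job is handed in when it is done.

Besides the shell and the picture viewer there is one more tool, called after "Call:" as a command line: name --pt "numbers of a row" for each row, then --argument value for the rest. jog_arm: Moves the arm, as the interface text tells. Its arguments: {"type":"object","properties":{"moves":{"type":"array","items":{"type":"array","items":{"type":"number"}}},"claw":{"type":"number"},"newtons":{"type":"number"}},"required":["moves"]}

```bash
mkdir -p pics; python3 - <<'E'
from bench import ctrl
import cv2,pickle
print(ctrl.hold_point_z, ctrl.get_state())
for n in ("scene","side"):
    s=ctrl.snapshot(n); pickle.dump(s,open(f"pics/{n}0.pkl","wb"))
    cv2.imwrite(f"pics/{n}0.png",s["pixels"][:,:,::-1])
E
```

```text
0.0188 {'time': 0.0, 'joint_positions': array([ 1.23442556e+00,  3.51215270e-01,  1.65243113e+00,  1.22013355e-05,
        1.13906911e+00, -8.45923400e-02]), 'qvel': array([-1.36776149e-03, -9.90078706e-04, -1.04680294e-03, -2.68195544e-05,
       -1.47463042e-03,  4.29876261e-04]), 'tau': array([-2.29215448e-04, -4.97325397e+01, -2.85258812e+01,  6.99098781e-02,
        2.57557654e-02, -6.76106902e-05]), 'eef_pos': array([0.13687547, 0.53234578, 0.21811023]), 'tool_rot': array([-1.22716627e-04,  1.25559475e-01,  9.92085935e-01, -5.47879163e-04]), 'force': array([ 0.24519565,  0.47573636, -0.03711249]), 'wrist_torque': array([0.0189623 , 0.00539991, 0.01870151]), 'finger_force': 0.0, 'finger_gap': 0.09261890002623545}
```

View pics/scene0.png

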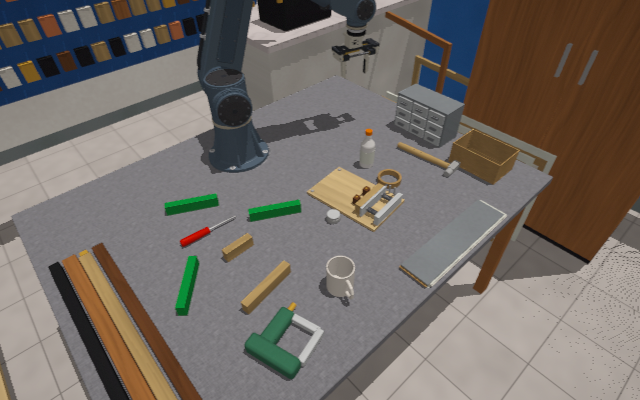

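View pics/side0.png

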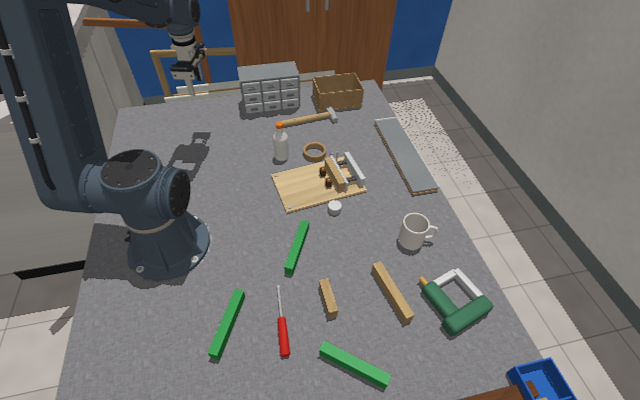

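The scene view shows the long pine bar at about (266,286), the offcut at (238,247) and the jig at (356,197). In the side view they are at (392,292), (328,298) and (320,184). Next I'll zoom in for corners.

```bash
python3 - <<'E'
import cv2,pickle,numpy as np
def crop(n,x,y,w,h,k): 
    p=pickle.load(open(f"pics/{n}0.pkl","rb"))["pixels"][y:y+h,x:x+w,::-1]
    return cv2.resize(p,None,fx=k,fy=k,interpolation=cv2.INTER_CUBIC)
a=crop("scene",300,160,110,75,5); b=crop("side",265,140,110,75,5)
c=crop("scene",235,255,60,60,5); d=crop("side",365,255,60,70,5)
out=np.zeros((600,800,3),np.uint8)
a=cv2.resize(a,(440,300));b=cv2.resize(b,(440,300)) # 4x
c=cv2.resize(c,(240,240));d=cv2.resize(d,(240,280)) # 4x
out[:300,:440]=a; out[300:,:440]=b; out[:240,450:690]=c; out[300:580,450:690]=d
cv2.imwrite("pics/crop1.png",out)
E
```

```text
(no output)
```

View pics/crop1.png

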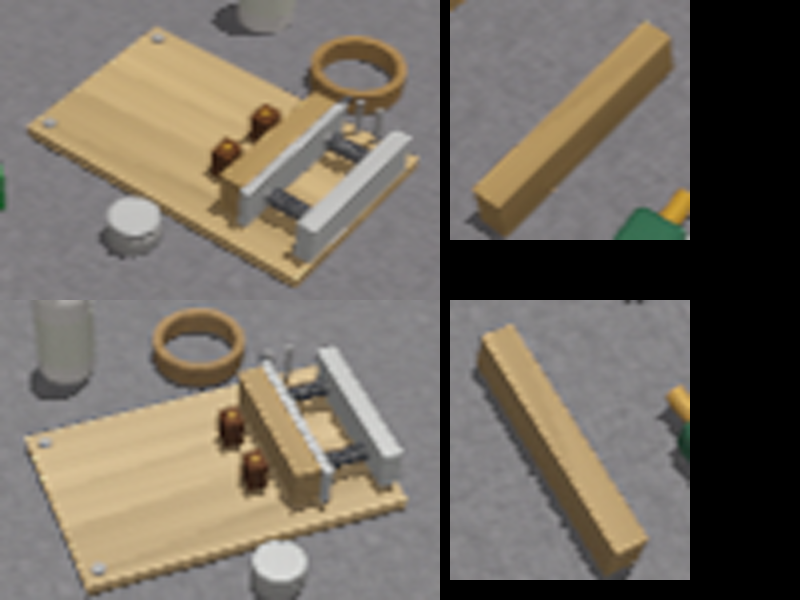

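```bash
cat > h.py <<'E'
import numpy as np,pickle
from scipy.optimize import least_squares
def proj(s,X):
    c=np.asarray(X)@np.asarray(s["R"]).T+s["t"]; p=c@np.asarray(s["mtx"]).T; return p[:,:2]/p[:,2:]
def world(pose,P):
    x,y,a=pose; P=np.asarray(P,float); c,n=np.cos(a),np.sin(a)
    return np.c_[x+c*P[:,0]-n*P[:,1], y+n*P[:,0]+c*P[:,1], P[:,2]]
def fit(obs,x0):  # obs: list of (snap, local pts, pixels)
    f=lambda q:np.concatenate([(proj(s,world(q,P))-np.array(U)).ravel() for s,P,U in obs])
    r=least_squares(f,x0,x_scale=[.1,.1,.3]); return r.x,np.abs(r.fun).max(),r.fun.round(1)
def ray(s,u,z):
    R=np.asarray(s["R"]);C=-R.T@s["t"]; d=R.T@np.linalg.inv(s["mtx"])@[u[0],u[1],1]; return C+d*(z-C[2])/d[2]
E
python3 - <<'E'
from h import *
S,D=[pickle.load(open(f"pics/{n}0.pkl","rb")) for n in("scene","side")]
f=lambda U,o,b:np.array(b)+(np.array(U)-o)/4-.4
j=[(S,[[-.16,.095,.012],[-.16,-.095,.012],[.14,-.095,.012],[.14,.095,.012]],f([(157,27),(27,128),(296,276),(417,157)],[0,0],[300,160])),
   (D,[[-.16,.095,.012],[-.16,-.095,.012],[.14,-.095,.012]],f([(25,138),(90,286),(405,196)],[0,0],[265,140]))]
w=[ray(S,u,.012) for u in j[0][2]]; c=np.mean(w,0); a=np.arctan2(*(w[2]-w[1])[1::-1]); print(np.round(w,3))
print("jig",fit(j,[c[0],c[1],a]))
us=f([(475,190),(503,208),(645,22),(672,40)],[450,0],[235,255]); ud=f([(482,335),(515,325),(645,540),(612,555)],[450,300],[365,255])
ws=np.array([ray(S,u,.04) for u in us]); wd=np.array([ray(D,u,.04) for u in ud]); print(ws.round(3)); print(wd.round(3))
for W,i in((ws,[(0,1),(2,3)]),(wd,[(0,1),(2,3)])):
    A=W[list(i[0])].mean(0);B=W[list(i[1])].mean(0); print("bar",(A+B)/2,np.linalg.norm(A-B),np.arctan2(*(B-A)[1::-1]))
E
```

```text
[[0.356 0.236 0.012]
 [0.383 0.045 0.012]
 [0.675 0.09  0.012]
 [0.65  0.276 0.012]]
jig (array([0.52655346, 0.16330893, 0.14265045]), np.float64(0.9034295304263082), array([-0.5, -0.1,  0.1, -0.3,  0.7,  0.8,  0.6,  0.1, -0.4, -0.2, -0.9,
        0.4,  0.4,  0.3]))
[[ 0.63  -0.398  0.04 ]
 [ 0.654 -0.392  0.04 ]
 [ 0.594 -0.223  0.04 ]
 [ 0.621 -0.219  0.04 ]]
[[ 0.594 -0.222  0.04 ]
 [ 0.621 -0.219  0.04 ]
 [ 0.651 -0.394  0.04 ]
 [ 0.625 -0.399  0.04 ]]
bar [ 0.62481661 -0.30789181  0.04      ] 0.17691377091584823 1.7652487639165286
bar [ 0.62291274 -0.30813984  0.04      ] 0.17846965492975897 -1.4002429095823747
```

```bash
cat >> h.py <<'E'
def shift(st,target,yawy):
    """tool shift cm + turn for tool-down pose to world TCP target, with tool-y yaw yawy"""
    from scipy.spatial.transform import Rotation as Ro
    w,x,y,z=st["tool_rot"]; R=Ro.from_quat([x,y,z,w]).as_matrix()
    cur=np.arctan2(R[1,1],R[0,1]); d=R.T@(np.array(target)-st["eef_pos"])*100
    return d.round(2), round(float((cur-yawy+np.pi)%(2*np.pi)-np.pi),3)
E
python3 - <<'E'
from h import *; from bench import ctrl
print(shift(ctrl.get_state(),[.624,-.308,.16],.182))
S,D=[pickle.load(open(f"pics/{n}0.pkl","rb")) for n in("scene","side")]
J=[.5266,.1633,.1427]; c,n=np.cos(J[2]),np.sin(J[2])
for nm,s,u,z in(("glueS",S,(368,131),.16),("glueD",D,(279,125),.16),("glueSbase",S,(367,164),0),("tapeD",D,(315,152),.024)):
    X=ray(s,u,z); d=X[:2]-J[:2]; print(nm,X.round(3),"jig",(c*d[0]+n*d[1]).round(3),(-n*d[0]+c*d[1]).round(3))
E
```

```text
(array([-68.11, -69.25,   5.88]), 1.137)
glueS [0.412 0.33  0.16 ] jig -0.09 0.181
glueD [0.41  0.323 0.16 ] jig -0.093 0.175
glueSbase [0.412 0.339 0.   ] jig -0.089 0.191
tapeD [0.539 0.305 0.024] jig 0.032 0.139
```

Call:
jog_arm --pt "-34 -34.6 0 0.57" --pt "-34 -34.6 0 0.57" --pt "-34 -34.6 0 0.57" --pt "-34 -34.6 0 0.57" --pt "-34 -34.6 0 0.57" --pt "-68.1 -69.2 0 1.137" --pt "-68.1 -69.2 0 1.137" --pt "-68.1 -69.2 0 1.137" --pt "-68.1 -69.2 0 1.137" --pt "-68.1 -69.2 0 1.137" --claw 0

```text
time: 1.1
eef_pos: [0.3883, 0.0981, 0.2187]
tool_rot: [0.0, 0.642, 0.767, 0.0]
force: [1.3, 1.9, 0.9]
finger_gap: 0.0935
finger_force: 0.0
```

```bash
python3 - <<'E'
from h import *; from bench import ctrl
print(shift(ctrl.get_state(),[.624,-.308,.16],.182))
E
```

```text
(array([-44.14,  16.02,   5.88]), -0.004)
```

Call:
jog_arm --pt "-44 16 0 0" --pt "-44 16 0 0" --pt "-44 16 0 0" --pt "-44 16 0 0" --pt "-44 16 0 0" --pt "-44 16 0 0" --pt "-44 16 5.9 0" --pt "-44 16 5.9 0" --pt "-44 16 5.9 0" --pt "-44 16 5.9 0"

```text
time: 2.1
eef_pos: [0.625, -0.3063, 0.1572]
tool_rot: [-0.001, 0.64, 0.768, -0.0]
force: [-1.1, -0.4, -0.2]
finger_gap: 0.0929
finger_force: 0.0
```

Call:
jog_arm --pt "0 0 0 0" --pt "0 0 0 0" --pt "0 0 0 0"

```text
time: 2.4
eef_pos: [0.6246, -0.3028, 0.1601]
tool_rot: [0.0, 0.64, 0.769, 0.0]
force: [0.4, -0.4, 1.0]
finger_gap: 0.0932
finger_force: 0.0
```

```bash
python3 - <<'E'
from h import *; from bench import ctrl
import cv2
st=ctrl.get_state();print(st["eef_pos"],shift(st,[.624,-.308,.16],.182))
s=ctrl.snapshot("wrist"); pickle.dump(s,open("pics/w1.pkl","wb")); cv2.imwrite("pics/w1.png",s["pixels"][:,:,::-1])
q=[.624,-.308,1.753]
print(proj(s,world(q,[[a,b,.04] for a in(-.09,.09) for b in(-.013,.013)])).round(0))
E
```

```text
[ 0.62460261 -0.30281112  0.16011544] (array([-0.5 , -0.15,  0.01]), 0.001)
[[324. 279.]
 [300. 279.]
 [326. 104.]
 [298. 104.]]
```

View pics/w1.png

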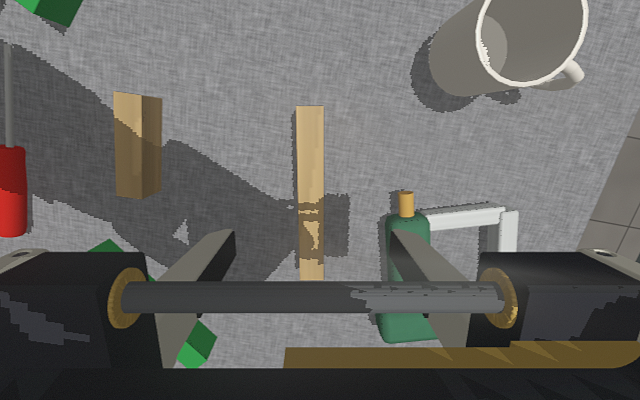

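The wrist view shows the bar top at columns 296–324 with its far end at row 106, within about 2 px of the prediction (298–326, row 104). Before descending I'll check how far the mug is from the gripper body.

```bash
python3 - <<'E'
from h import *
S,D=[pickle.load(open(f"pics/{n}0.pkl","rb")) for n in("scene","side")];W=pickle.load(open("pics/w1.pkl","rb"))
for s,u in((S,(341,268)),(D,(415,223)),(W,(530,28))):
    X=ray(s,u,.09);d=X[:2]-[.624,-.309]; print(X.round(3),d@[np.cos(.182),np.sin(.182)],d@[-np.sin(.182),np.cos(.182)])
E
```

```text
[ 0.758 -0.143  0.09 ] 0.1621467029088599 0.1385851978405074
[ 0.75  -0.142  0.09 ] 0.15388448717971703 0.14154195932660316
[ 0.752 -0.143  0.09 ] 0.15614110375908857 0.14024862858032877
```

Call:
jog_arm --pt "-0.65 -0.15 5 0" --pt "-0.65 -0.15 9 0" --pt "-0.65 -0.15 12 0" --pt "-0.65 -0.15 14 0" --pt "-0.65 -0.15 15.4 0" --pt "-0.65 -0.15 15.4 0" --pt "-0.65 -0.15 15.4 0" --claw 0.35 --newtons 40

```text
time: 3.15
eef_pos: [0.625, -0.3104, 0.0069]
tool_rot: [0.001, 0.64, 0.769, 0.0]
force: [0.4, -0.5, 0.7]
finger_gap: 0.0602
finger_force: 0.0
```

Call:
jog_arm --pt "0 0 0 0" --pt "0 0 0 0" --pt "0 0 0 0" --pt "0 0 0 0" --pt "0 0 0 0" --pt "0 0 0 0" --pt "0 0 0 0" --pt "0 0 0 0" --claw 1 --newtons 40

```text
time: 3.95
eef_pos: [0.6245, -0.3104, 0.0058]
tool_rot: [0.0, 0.64, 0.768, -0.0]
force: [-0.7, 0.8, 2.8]
finger_gap: 0.0255
finger_force: 40.0
```

Call:
jog_arm --pt "0 0 -3 0" --pt "0 0 -7 0" --pt "0 0 -11 0" --pt "0 0 -15 0" --pt "0 0 -15 0" --pt "0 0 -15 0"

```text
time: 4.55
eef_pos: [0.6245, -0.3104, 0.1558]
tool_rot: [0.0, 0.64, 0.768, 0.0]
force: [-0.2, 0.4, -1.0]
finger_gap: 0.0264
finger_force: 40.0
```

```bash
python3 - <<'E'
from h import *; from bench import ctrl
st=ctrl.get_state();X=world([.5266,.1633,.1427],[[-.065,0,.14]])[0];print(X,st["eef_pos"],shift(st,X,-1.428),st["finger_gap"])
E
```

```text
[0.46226068 0.15405595 0.14      ] [ 0.62449639 -0.31035281  0.1558351 ] (array([48.61, -7.55,  1.56]), 1.61) 0.026418342957014795
```

Call:
jog_arm --pt "3 -0.5 0 0.1" --pt "7 -1 0 0.25" --pt "11 -1.7 0 0.4" --pt "15 -2.3 0 0.55" --pt "19 -3 0 0.7" --pt "23 -3.6 0 0.85" --pt "27 -4.2 0 1.0" --pt "31 -4.8 0 1.15" --pt "35 -5.4 0 1.27" --pt "38 -6 0 1.38"

```text
time: 5.55
eef_pos: [0.4947, 0.0544, 0.1539]
tool_rot: [-0.0, 0.983, 0.183, -0.002]
force: [1.1, -0.0, -0.8]
finger_gap: 0.026
finger_force: 40.0
```

```bash
python3 - <<'E'
from h import *; from bench import ctrl
st=ctrl.get_state();X=world([.5266,.1633,.1427],[[-.065,0,.14]])[0];print(st["eef_pos"],shift(st,X,-1.428),st["finger_gap"])
E
```

```text
[0.49472934 0.0543569  0.15392627] (array([  0.57, -10.47,   1.4 ]), 0.226) 0.025988386304300046
```

Call:
jog_arm --pt "0.1 -3 0 0.08" --pt "0.3 -6 0 0.16" --pt "0.5 -8.5 0 0.22" --pt "0.6 -10.4 0.5 0.226" --pt "0.6 -10.4 1.4 0.226" --pt "0.6 -10.4 1.4 0.226" --pt "0.6 -10.4 1.4 0.226" --pt "0.6 -10.4 1.4 0.226"

```text
time: 6.35
eef_pos: [0.4646, 0.1508, 0.1415]
tool_rot: [0.0, 0.997, 0.073, -0.0]
force: [0.7, 0.2, -1.0]
finger_gap: 0.0257
finger_force: 40.0
```

```bash
python3 - <<'E'
from h import *; from bench import ctrl
import cv2
st=ctrl.get_state();X=world([.5266,.1633,.1427],[[-.065,0,.14]])[0];print(st["eef_pos"],shift(st,X,-1.428),st["finger_gap"])
s=ctrl.snapshot("wrist"); pickle.dump(s,open("pics/w2.pkl","wb")); cv2.imwrite("pics/w2.png",s["pixels"][:,:,::-1])
J=[.5266,.1633,.1427]
print("rail",proj(s,world(J,[[.04,.07,.052],[.04,-.07,.052],[.065,.07,.052],[.065,-.07,.052]])).round(0))
print("blk",proj(s,world(J,[[.028,.017,.042],[.028,.041,.042],[.028,-.017,.042],[.028,-.041,.042]])).round(0))
x,y,z=st["eef_pos"]; zt=z+.0342
print("bar end",proj(s,world([x,y,.1427],[[.09,.013,zt],[.09,-.013,zt]])).round(0))
E
```

```text
[0.46458564 0.15081121 0.14147984] (array([-0.18, -0.35,  0.15]), 0.003) 0.025670804363412222
rail [[220.  77.]
 [394.  78.]
 [217.  43.]
 [396.  43.]]
blk [[287.  94.]
 [259.  94.]
 [327.  94.]
 [355.  94.]]
bar end [[278.  70.]
 [341.  70.]]
```

View pics/w2.png

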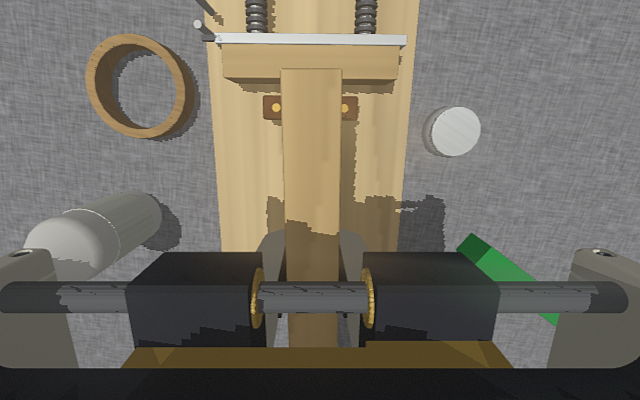

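The wrist view shows the bar end at columns 281–342, row 69. The blocks' outer edges are at about 263 and 357, rows 96–120, and the rail top is at rows 45–79. That is about 2–3 px from the predictions, so I'll refine with a zoomed crop.

```bash
python3 - <<'E'
import cv2,pickle
p=pickle.load(open("pics/w2.pkl","rb"))["pixels"][20:135,205:415,::-1]
p=cv2.resize(p,(798,437),interpolation=cv2.INTER_CUBIC) # 3.8x
cv2.imwrite("pics/crop2.png",p)
E
```

```text
(no output)
```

View pics/crop2.png

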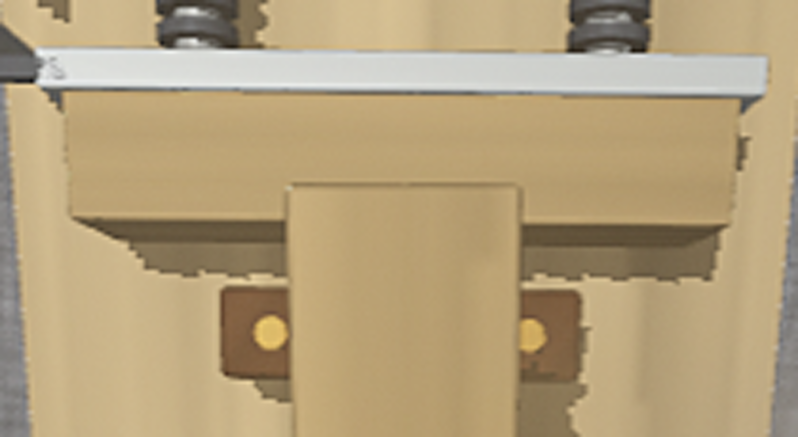

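```bash
python3 - <<'E'
from h import *; from bench import ctrl
s=pickle.load(open("pics/w2.pkl","rb")); g=lambda U:np.array([205,20])+(np.array(U)+.5)/3.8-.5
P=[[.065,.07,.052],[.065,-.07,.052],[.04,.07,.052],[.04,-.07,.052],[.028,.041,.042],[.008,.041,.042],[.028,-.041,.042],[.008,-.041,.042]]
U=g([(66,92),(740,98),(72,216),(730,226),(220,287),(220,378),(582,290),(582,380)])
q,m,f=fit([(s,P,U)],[.5266,.1633,.1427]); print("jig",q,m,f)
st=ctrl.get_state(); x,y,z=st["eef_pos"]; zt=z+.0342
b,m,f=fit([(s,[[.09,.013,zt],[.09,-.013,zt],[-.0,.013,zt]],np.r_[g([(287,185),(520,185)]),[[286.5,215]]])],[x,y,.1427]) if 0 else fit([(s,[[.09,.013,zt],[.09,-.013,zt]],g([(287,185),(520,185)]))],[x,y,.14]); print("bar",b,m,st["eef_pos"])
c,n=np.cos(q[2]),np.sin(q[2])
for nm,p in(("bar",b[:2]),("tcp",[x,y])):
    d=np.array(p)-q[:2]; print(nm,"in jig",c*d[0]+n*d[1],-n*d[0]+c*d[1])
E
```

```text
jig [0.52626188 0.16061458 0.13455323] 1.000852284212229 [-0.6 -0.6  0.4 -0.1 -0.1  1.   0.3  0.3 -0.5 -0.5  0.3 -0.1  0.7 -0.3
 -0.4  0.4]
bar [0.46514469 0.15032268 0.14470779] 0.8045213949413892 [0.46463367 0.15091765 0.14163323]
bar in jig -0.0619454059945945 -0.002000157570152738
tcp in jig -0.062371991057859476 -0.0013420092659487595
```

Call:
jog_arm --pt "0.4 -0.18 2 0.011" --pt "0.4 -0.18 5 0.011" --pt "0.4 -0.18 7 0.011" --pt "0.4 -0.18 8 0.011" --pt "0.4 -0.18 8 0.011" --pt "0.4 -0.18 8 0.011"

```text
time: 7.0
eef_pos: [0.4686, 0.1538, 0.0624]
tool_rot: [-0.0, 0.998, 0.068, 0.0]
force: [-0.0, -0.3, -1.1]
finger_gap: 0.0258
finger_force: 40.0
```

```bash
python3 - <<'E'
from h import *; from bench import ctrl
import cv2
st=ctrl.get_state();print(st["eef_pos"],shift(st,st["eef_pos"],.13455-np.pi/2))
s=ctrl.snapshot("wrist"); pickle.dump(s,open("pics/w3.pkl","wb"))
p=s["pixels"][0:135,205:415,::-1]
cv2.imwrite("pics/crop3.png",cv2.resize(p,(798,513),interpolation=cv2.INTER_CUBIC))
E
```

```text
[0.46864003 0.1538373  0.06239241] (array([0., 0., 0.]), 0.001)
```

View pics/crop3.png

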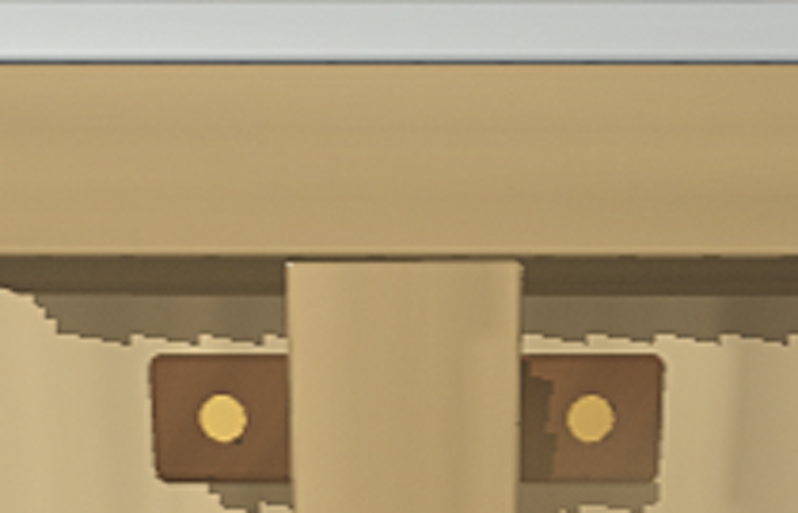

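The rail now lies level in the image, so the bar is square to it. The bar spans columns 287–522 and the blocks 153–663. I'll work out the offset.

```bash
python3 - <<'E'
from h import *
s=pickle.load(open("pics/w3.pkl","rb")); g=lambda U:np.array([205,0])+(np.array(U)+.5)/3.8-.5
P=[[.028,.041,.042],[.008,.041,.042],[.028,-.041,.042],[.008,-.041,.042]]
q,m,f=fit([(s,P,g([(151,354),(154,481),(664,354),(661,481)]))],[.5263,.1606,.1346]); print("jig",q,m)
rf=[ray(s,g([(u,254)])[0],.052) for u in(0,798)]; zt=.0624+.0342
be=[ray(s,g([(u,262)])[0],zt) for u in(287,522)]
c,n=np.cos(.1346),np.sin(.1346)
for X in rf+be: d=X[:2]-q[:2]; print(c*d[0]+n*d[1],-n*d[0]+c*d[1])
E
```

```text
jig [0.52616835 0.16070538 0.13439789] 1.2883642977292595
0.0405965228773714 0.059232804415935925
0.040563264975076174 -0.05680049263337127
0.03245844327833477 0.013035199792552153
0.032451215311233746 -0.012572916484385846
```

The bar is centred in the channel to 0.2 mm, with its end 8 mm short of the rail, so I'll lower it.

Call:
jog_arm --pt "0 0 1 0" --pt "0 0 2 0" --pt "0 0 3 0" --pt "0 0 3.7 0" --pt "0 0 4.1 0" --pt "0 0 4.3 0" --pt "0 0 4.4 0" --pt "0 0 4.45 0" --pt "0 0 4.45 0"

```text
time: 7.95
eef_pos: [0.468, 0.1539, 0.0177]
tool_rot: [0.0, 0.998, 0.068, -0.0]
force: [-3.2, -0.4, 6.9]
finger_gap: 0.0254
finger_force: 40.0
```

Call:
jog_arm --pt "0 0 -0.02 0" --pt "0 0 -0.02 0" --pt "0 0 -0.02 0"

```text
time: 8.25
eef_pos: [0.4681, 0.1539, 0.0177]
tool_rot: [0.0, 0.998, 0.068, 0.0]
force: [-2.6, -0.7, 5.9]
finger_gap: 0.0258
finger_force: 40.0
```

```bash
python3 - <<'E'
from h import *; from bench import ctrl
import cv2
st=ctrl.get_state();print(st["eef_pos"],st["force"],st["wrist_torque"])
D=ctrl.snapshot("side");pickle.dump(D,open("pics/d1.pkl","wb"))
W=ctrl.snapshot("wrist")
a=cv2.resize(D["pixels"][135:220,260:380,::-1],(600,425),interpolation=cv2.INTER_CUBIC)
b=W["pixels"][0:180,180:440,::-1]
o=np.zeros((600,800,3),np.uint8);o[:425,:600]=a;o[425:,:253]=cv2.resize(b,(253,175))
cv2.imwrite("pics/d1.png",o)
E
```

```text
[0.4681392  0.15391955 0.0177432 ] [-2.58851063 -0.65656825  5.94411626] [-0.15611155  0.63432694  0.00842052]
```

View pics/d1.png

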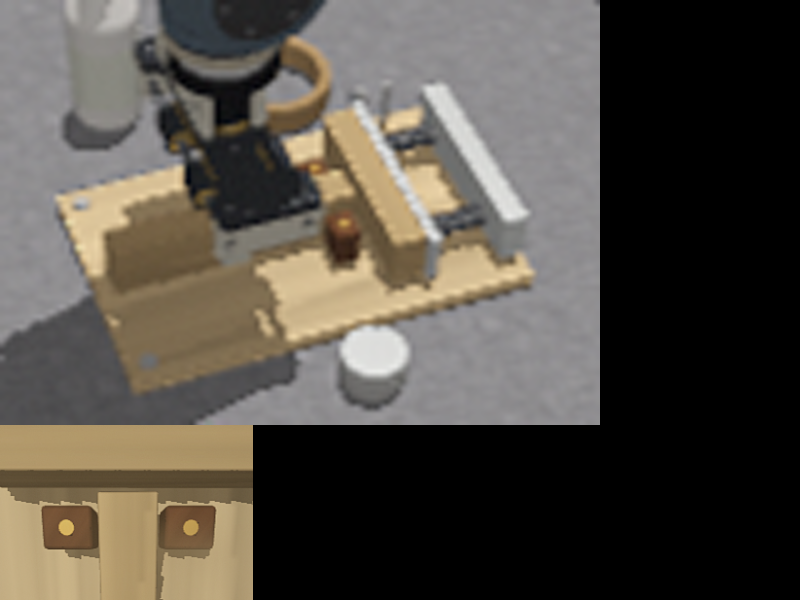

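The bar is in the channel with equal gaps (wrist inset: bar columns 98–158, blocks 42–215), and its end is clear of the rail. Now I'll slide it forward.

Call:
jog_arm --pt "0.3 0 -0.05 0" --pt "0.6 0 -0.05 0" --pt "0.8 0 -0.05 0" --pt "1.0 0 -0.05 0" --pt "1.2 0 -0.05 0" --pt "1.4 0 -0.05 0" --pt "1.6 0 -0.05 0" --pt "1.8 0 -0.05 0" --pt "1.8 0 -0.05 0" --pt "1.8 0 -0.05 0"

```text
time: 9.35
eef_pos: [0.4851, 0.1562, 0.0178]
tool_rot: [0.0, 0.998, 0.068, -0.001]
force: [-7.5, 0.1, 5.2]
finger_gap: 0.0259
finger_force: 40.0
```

Call:
jog_arm --pt "0.2 0 0 0" --pt "0.4 0 0 0" --pt "0.6 0 0 0" --pt "0.75 0 0 0" --pt "0.9 0 0 0" --pt "0.9 0 0 0" --pt "0.9 0 0 0"

```text
time: 10.05
eef_pos: [0.4922, 0.1573, 0.0177]
tool_rot: [0.0, 0.998, 0.068, -0.003]
force: [-16.7, -0.9, 14.2]
finger_gap: 0.0263
finger_force: 40.0
```

```bash
python3 - <<'E'
from h import *; from bench import ctrl
import cv2
st=ctrl.get_state();d=st["eef_pos"][:2]-[.4681,.1539];c,n=np.cos(.1345),np.sin(.1345)
print(st["eef_pos"],"adv",c*d[0]+n*d[1],-n*d[0]+c*d[1],st["force"],st["finger_gap"])
k={}
for nm in("scene","side","wrist"): k[nm]=ctrl.snapshot(nm)
pickle.dump(k,open("pics/k2.pkl","wb"))
r=lambda p,w,h:cv2.resize(p[:,:,::-1],(w,h),interpolation=cv2.INTER_CUBIC)
o=np.zeros((600,800,3),np.uint8)
o[:300,:400]=r(k["scene"]["pixels"][175:225,350:417],400,300)
o[:300,400:]=r(k["side"]["pixels"][145:195,320:387],400,300)
o[300:,:]=r(k["wrist"]["pixels"][0:200,150:417],800,600)[:300]
cv2.imwrite("pics/k2.png",o)
E
```

```text
[0.49215824 0.15733866 0.01767351] adv 0.0243020612529682 0.00018152317339101103 [-16.6869589   -0.91950405  14.22137235] 0.026285751516270016
```

View pics/k2.png

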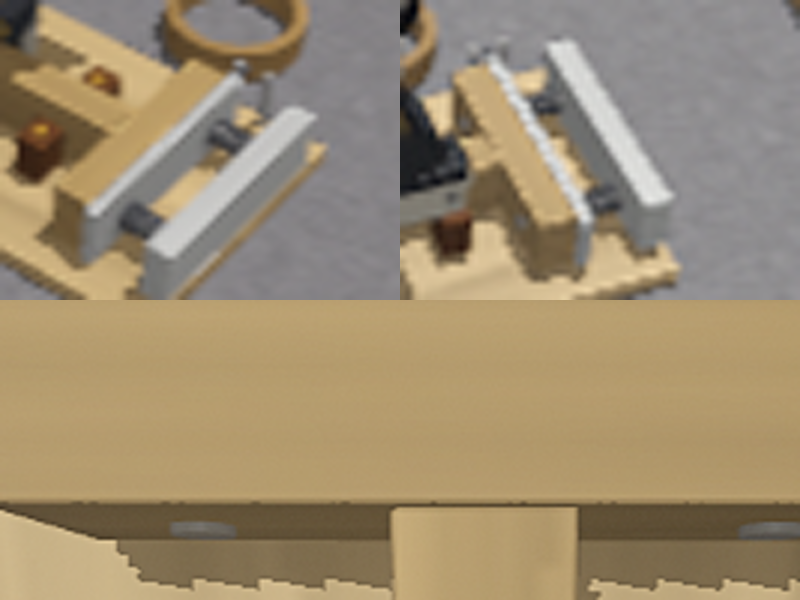

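Call:
jog_arm --pt "0 0 -0.05 0" --pt "0.05 0 -0.1 0" --pt "0.1 0 -0.1 0" --pt "0.1 0 -0.1 0"

```text
time: 10.6
eef_pos: [0.4936, 0.1575, 0.0179]
tool_rot: [0.0, 0.998, 0.068, -0.003]
force: [-9.6, 1.1, -1.0]
finger_gap: 0.0261
finger_force: 40.0
```

```bash
python3 - <<'E'
from h import *; from bench import ctrl
from scipy.spatial.transform import Rotation as Ro
def rep(st):
    d=st["eef_pos"][:2]-[.4681,.1539];c,n=np.cos(.1345),np.sin(.1345)
    w,x,y,z=st["tool_rot"];R=Ro.from_quat([x,y,z,w]).as_matrix()
    print(st["eef_pos"],"adv",c*d[0]+n*d[1],"F",st["force"],"T",st["wrist_torque"],"toolx",R[:,0].round(4),"tooly",R[:,1].round(4))
rep(ctrl.get_state())
q=[.52617,.1607]; c,n=np.cos(.1345),np.sin(.1345)
s=pickle.load(open("pics/k2.pkl","rb"))["wrist"]
for u,v in((20,503),(300,504),(700,503)):
    X=ray(s,[150+(u+.5)/3-.5,(v-300+.5)/3-.5],.052);d=X[:2]-q; print(c*d[0]+n*d[1],-n*d[0]+c*d[1])
# predicted pointer-free check: rail+plate top corners in scene/side for stop 16/20 mm
E
```

```text
[0.49356746 0.15752079 0.017922  ] adv 0.025722980098752943 F [-9.56293494  1.14337982 -0.98014925] T [0.12049012 1.50736226 0.09353242] toolx [ 0.9907  0.1357 -0.0052] tooly [ 1.357e-01 -9.908e-01  2.000e-04]
0.05682208622223175 0.06426276299641136
0.05671093923374558 0.025862418330051012
0.056859972853098975 -0.02899477627687339
```

Call:
jog_arm --pt "0.1 0 0.0 0" --pt "0.2 0 0.0 0" --pt "0.25 0 0.02 0" --pt "0.25 0 0.03 0" --pt "0.25 0 0.03 0" --pt "0.25 0 0.03 0" --pt "0.25 0 0.03 0"

```text
time: 11.3
eef_pos: [0.4959, 0.1579, 0.0178]
tool_rot: [0.0, 0.998, 0.068, -0.003]
force: [-11.9, 0.4, 3.0]
finger_gap: 0.0257
finger_force: 40.0
```

```bash
python3 - <<'E'
from h import *; from bench import ctrl
import cv2
st=ctrl.get_state();d=st["eef_pos"][:2]-[.4681,.1539];c,n=np.cos(.1345),np.sin(.1345)
print(st["eef_pos"],"adv",c*d[0]+n*d[1],"F",st["force"],st["qvel"].max())
k={nm:ctrl.snapshot(nm) for nm in("scene","side","wrist")}
pickle.dump(k,open("pics/k3.pkl","wb"))
r=lambda p,w,h:cv2.resize(p[:,:,::-1],(w,h),interpolation=cv2.INTER_CUBIC)
o=np.zeros((600,800,3),np.uint8)
o[:300,:400]=r(k["scene"]["pixels"][178:208,375:415],400,300)
o[:300,400:]=r(k["side"]["pixels"][145:175,325:365],400,300)
o[300:,:]=r(k["wrist"]["pixels"][0:200,150:417],800,600)[:300]
cv2.imwrite("pics/k3.png",o)
q=[.52617,.1607,.1345]
for nm in("scene","side"): print(nm,proj(k[nm],world(q,[[.079,.088,.05],[.099,.088,.05],[.089,.088,.05],[.060,.07,.052],[.060,-.07,.052]])).round(1).tolist())
print(proj(k["wrist"],world(q,[[.0605,.0,.052]])))
E
```

```text
[0.49589819 0.15785964 0.01775233] adv 0.028078095931613985 F [-11.89352758   0.43389923   3.01650345] 0.0008601914510508736
scene [[389.5, 185.3], [394.2, 187.7], [391.8, 186.5], [382.2, 185.2], [358.9, 206.3]]
side [[331.7, 153.0], [336.6, 151.8], [334.2, 152.4], [328.8, 156.9], [343.7, 182.7]]
[[312.50782982  67.63937722]]
```

View pics/k3.png

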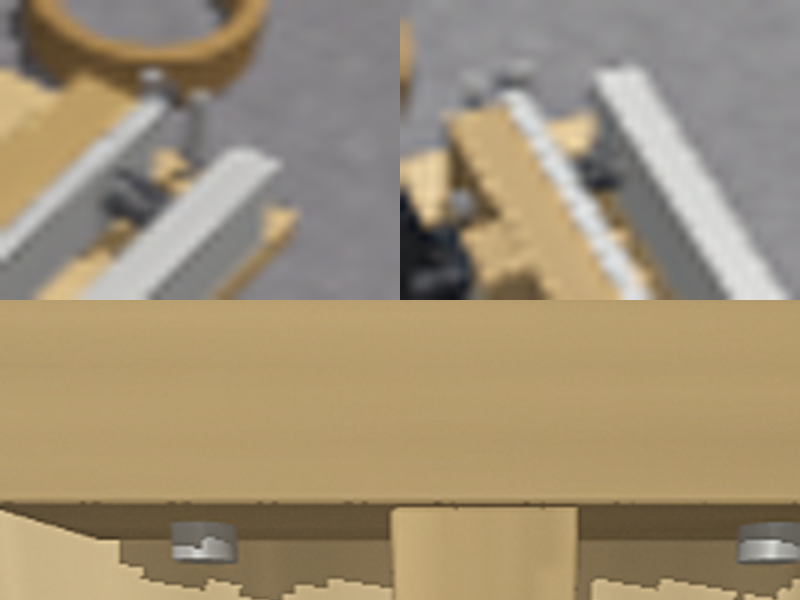

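The pointer stands between the posts. The scene crop shows post tops at (152,75) and (198,97) with the dark pointer between them. The rail face in the wrist view is at row 67.7, against 67.6 expected for a 20 mm push. The push reads about 11–12 N including friction, and the bar lies flat, so I'll hand it in.

```bash
python3 -c "
from bench import ctrl
print(ctrl.close_job())"
```

```text
the job is handed in; nothing more can be done
None
```

The job is handed in: the cross-bar sits in the channel and presses on the rail, which is pushed back about 20 mm with the pointer about midway between the posts. The wrist reads about 12 N including friction, and the gripper is still holding; no judging result came back.

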